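Slide the tasting cheeses on by one place

ROBOT

A 6-joint arm with a two-finger parallel gripper is mounted at the origin on the work surface. World frame = base frame: x ahead of the robot, y to its left, z up, the work surface at z = 0. Lengths are in m, angles in rad, forces in N, time in s.
With the tool pointing down it reaches from about 0.275 to 0.825 m from the base axis. Payload 4.9 kg.
Tool frame: the origin (TCP) lies between the finger pads; the fingertips stand 19 mm ahead of it and the grasp point (between the pads) is the TCP; z points along the fingers, y is the line along which they close (so a half turn about z gives the same grasp; the last joint's range is limited). The gripper opens to 85 mm and grips with 20 to 120 N. Pads are 22 mm wide; open, the fingers measure 114 mm over their backs; the gripper's body (76 mm by 85 mm) begins 54 mm behind the grasp point. The pads swing forward as they close: fully open they stand 13 mm farther back than shut.
Start: joints at [-1.33, 0.326, -0.193, 1.052, 0, 1.437], TCP at [0.201, -0.512, 0.25] pointing down, gripper open.
Joint ranges: [-2.65, 2.65], [-0.97, 1.79], [-1.3, 1.35], [-1.93, 2.1], [-1.47, 1.37], [-3.14, 3.14]. Speed limits (rad/s): [2.57, 2.57, 3.14, 3.14, 3.14, 3.14].

INTERFACE

Orientations are given as a unit quaternion [w, x, y, z].
In Python, from rig import bot gives the robot as it stands. The module is installed in compiled form; this text tells all that it offers.
- The arm moves only by the tool drive_tool, never from a script. Its argument "motion" is text: rows parted by semicolons, each of 5 numbers parted by spaces: the opening, from -1 (shut) to 1 (fully open), then the shift along the tool's x, y, z in units of 40 mm (1.0 is 40 mm), then the turn about the tool's z in units of 6 degrees (1.0 is 6 degrees). In form: claw dx dy dz spin; .... A call has 1 to 20 rows; each row shifts and turns the commanded pose from where the row before left it, along the tool's axes as they then stand; what a row does not reach is not made up. A row lasts 1/10 s, in which the tool goes at most 50 mm and 8.59 degrees, less where a joint would pass 70% of its speed; a pose out of reach is approached as far as the arm can. A call is refused whole if a number of a shift passes 1 or a number of a turn 1, either way. A call with a gripper value outside its range is refused whole. The fingers move at their own pace and stop on an object; "grip_force" is the grip in N (left out, the last holds). Time passes only in rows, so rows that do not move let the fingers close. It gives the time, the measured TCP pose, the force, the opening and the grip force at its end, in the units of the state.
- bot.read_state(): the state, without advancing time (a new reading comes with each control period).
- bot.grab_frame(name): name is "scene" or "top"; returns a dict with "frame" (420x560x3 uint8, red, green, blue), "mtx" (3x3 intrinsics, pixels), "view" (4x4, takes a point from world to camera coordinates). Camera axes: x right, y down, z forward; pixel columns grow to the right and rows downward; lengths in m; the calibration is good to about 2 mm. A picture is of the moment at which its call begins. There is no depth.
- bot.hand_in(): hands the job in; it is judged then, once.
Trained networks look in the newest picture that a camera, given by its name, has taken for a name from the list of things; names that differ only in an ending like _2 or _b are one class to them, and where a whole thing is asked for, a point or a joint stands for the part that bears it (a point fixed in the world has none). Each returns a list of dicts, best first, with "confidence" (0 to 1); they miss things now and then, are a little off and sometimes report something else, mostly with a low value. They report only what shows in the picture. A call takes as long as a camera call. They do not tell look-alikes from the thing itself.
- bot.look_for(thing, camera): "uv" ([column, row] in pixels, amid what is visible of it).
- bot.trace(thing, camera): "region" (420x560 bool, what is visible of it) and "uv" ([column, row] in pixels, amid what is visible of it).
The state is a dict: "time_s": time; "joint_positions": joint angles; "joint_vel": joint speeds; "joint_efforts": joint torques, N m; "eef_pos": TCP position; "tool_rot": TCP orientation; "force": force on the tool from outside, world axes, zero at the start; "torque": the same for the moment, N m; "gripper_width": finger opening in m; "finger_force": force on a finger pad.
Only numpy, scipy, OpenCV 4.12 (cv2) and the standard library are available. Lean on these libraries where they do the work, as an engineer would, in place of code of your own. Each camera call takes 0.05 s, during which the arm holds its last target. There are 200 camera calls.

TASK

Three cheeses, each fixed on its own square wooden board, stand in a four-place sliding tray with one place empty. Slide the board with the round cheese into the empty place and press it home against the fence shoe it meets there, then slide the board with the square cheese into the place the round one left and press it home in the same way: feel for the shoe, lean on it with about 10 N (never more than 20 N) for half a second, and let go. Boards only slide, they are never lifted or tipped; leave the loaf cheese in its place and everything round the tray alone.

Things in the scene. Friction and masses are not known exactly. Their poses are not given: they have to be found in the camera images.
- tray: Steel 2 x 2 sliding tray fixed on the table, open above, no walls between places. Origin: middle of its underside, z up; floor 8 mm above it. Place centres at about x, y = -50 or +52 mm in its frame. Plain walls on its +x and +y sides (inner faces at +102 mm, tops 30 mm up), fences on its -x and -y sides. Boards have 3 to 7 mm to their neighbours.
- fence: Aluminium fence on the tray's -x and -y sides, origin and axes as the tray. Each side: an outer rail and inside it a shoe, a straight bar 10 mm thick, 190 long, top 30.5 mm up, whose inner face stops the boards dead. Each shoe is clamped at its own setting, new every time and NOT measured: face anywhere from -106 to -94 mm on the tray's x (or y). A board pressed home has its centre 46 mm from it.
- open_place (a point): Middle of the place empty at the start, on the tray's floor (tray x = -50, y = -50, z = 8 mm), axes as the tray. The round board starts beside it, at tray (+52, -45) and then slides along the tray's -x (the square one after it along -y), or at (-45, +52) and slides along -y (the square one then along -x).
- round_board: Beech board 92 x 92 x 16 mm, a round waxed cheese fixed on its middle: 50 mm diameter, 40 high, top 56 mm above the board's underside. Origin: middle of the board's underside; axes along its edges, parallel to the tray's. Mass 0.2 to 0.4 kg; drags with 1 to 4 N on the tray's floor.
- square_board: Beech board 92 x 92 x 16 mm, a square waxed cheese fixed on its middle: 46 x 46 mm, 40 high, top 56 mm above the board's underside. Origin: middle of the board's underside; axes along its edges, parallel to the tray's. Starts in the corner diagonally across from the empty place, at tray (+52, +52) mm. Mass 0.2 to 0.4 kg.
- loaf_board: Beech board 92 x 92 x 16 mm with an oblong loaf cheese fixed on its middle, 78 mm along x, 34 along y, 34 high. Origin: middle of the board's underside. Starts in whichever of tray (+52, -45) and (-45, +52) mm the round board does not have, and stays there (a brush of some mm does no harm).
- whole_cheese: Bystander: loose round cheese, 110 mm diameter, 50 mm high, on the table to the robot's left. Origin: middle of its underside.
- jar: Bystander: closed jar, 64 mm diameter, 90 mm high, on the table to the robot's left. Origin: middle of its underside.
- brush: Bystander: brush lying on the table to the robot's right. Origin on its underside.
Things that resemble listed ones, but are neither listed nor needed, are in the scene too. Leave any green or pink look-alike of the square_board alone.

How it is judged:
On the way, in this order (a step that is already met when the one before it is completed fails the run):
1. the round cheese's board is in the place that was empty and is pressed against a fence shoe with more than 4 N for 0.3 s (contact force between round_board and fence above 4 N and x of round_board in the frame of tray between -0.063 and -0.041 m and y of round_board in the frame of tray between -0.063 and -0.041 m), for 0.3 s.
2. the square cheese's board is in the place the round one left and is pressed against a fence shoe with more than 4 N for 0.3 s (contact force between square_board and fence above 4 N and ((x of square_board in the frame of tray between 0.036 and 0.06 m and y of square_board in the frame of tray between -0.063 and -0.041 m) or (x of square_board in the frame of tray between -0.063 and -0.041 m and y of square_board in the frame of tray between 0.036 and 0.06 m))), for 0.3 s.
At the end, for the whole second after the job is handed in: Round board flat in the place that was empty (centre x, y -63 to -41 mm in the tray frame), square board flat in the one the round left (-63 to -41 mm on one axis, +36 to +60 on the other), both within 0.12 rad of the tray, loaf board within 15 mm of its start, all still and let go (x of round_board in the frame of tray between -0.063 and -0.041 m and y of round_board in the frame of tray between -0.063 and -0.041 m and ((x of square_board in the frame of tray between 0.036 and 0.06 m and y of square_board in the frame of tray between -0.063 and -0.041 m) or (x of square_board in the frame of tray between -0.063 and -0.041 m and y of square_board in the frame of tray between 0.036 and 0.06 m)) and distance of loaf_board from where it was at the start of the episode below 0.015 m and linear speed of each of round_board, square_board, loaf_board below 0.01 m/s and angle between each of round_board, square_board, loaf_board's own z axis and vertical below 0.05 rad and z of each of round_board, square_board, loaf_board in the frame of tray below 0.011 m and angle between the x axis of each of round_board, square_board and the x axis of tray, either way round below 0.12 rad); the robot touches nothing.
It fails at once if a board is pushed against the fence with more than 20 N (contact force between any of round_board, square_board, loaf_board and fence above 20 N).
It fails at once if a board is lifted more than 8 mm or tipped more than 0.15 rad (z of any of round_board, square_board, loaf_board in the frame of tray above 0.016 m or angle between any of round_board, square_board, loaf_board's own z axis and vertical above 0.15 rad).
It fails at once if the loaf's board is moved more than 15 mm (distance of loaf_board from where it was at the start of the episode above 0.015 m).
It fails at once if a bystander is moved more than 20 mm (distance of any of whole_cheese, jar, brush from where it was at the start of the episode above 0.02 m).
It also fails if it takes over 58 s, if anything falls off the work surface, if the arm or the gripper's body presses on something with over 40 N, if the wrist force passes 120 N, or if a joint passes its speed limit or range.

## Working session

There is one attempt and no reset: what is moved stays moved. The work goes in short steps, Python scripts to look and compute and a tool call to move; the robot and the scene stay as the last step left them, time stands still between calls to the robot, and variables do not carry over. Pictures are saved under pics/ and viewed, at most 10 in all, crops included, and the job is handed in when it is done.

Besides the shell and the picture viewer there is one more tool, called after "Request:" as name(argument=value, ...), one argument or row to a line, values as JSON. drive_tool: Moves the arm, as the interface text tells. Its arguments: {"type":"object","properties":{"motion":{"type":"string"},"grip_force":{"type":"number"}},"required":["motion"]}

```bash
mkdir -p pics; python3 - <<'E'
from rig import bot
import cv2,numpy as np
s=bot.read_state(); print(s)
for c in ("scene","top"):
    f=bot.grab_frame(c); cv2.imwrite(f"pics/{c}0.png",f["frame"][:,:,::-1]); np.savez(f"{c}0.npz",**f)
    print(c,f["mtx"].tolist(),np.linalg.inv(f["view"]).round(3).tolist())
    for t in ("tray","fence","round_board","square_board","loaf_board"):
        print(t,[(np.round(d["uv"]).tolist(),round(d["confidence"],2)) for d in bot.look_for(t,c)][:4])
E
```

```text
{'time_s': 0.0, 'joint_positions': array([-1.33017929e+00,  3.26943874e-01, -1.93643928e-01,  1.05199289e+00,
       -6.68089711e-06,  1.43659173e+00]), 'joint_vel': array([ 0.00028134, -0.00161731, -0.00265287, -0.00072705,  0.00273054,
       -0.00175725]), 'joint_efforts': array([ 9.06858022e-04, -4.43401015e+01,  2.62442189e+01,  1.55947404e-02,
        3.29401803e-05, -3.89174586e-07]), 'eef_pos': array([ 0.20122599, -0.51124553,  0.24947903]), 'tool_rot': array([-8.90741869e-04,  9.82489542e-01,  1.86315605e-01, -5.07829570e-05]), 'force': array([ 0.27720786, -0.46479041,  0.35569394]), 'torque': array([-0.05039534,  0.01308296,  0.02276694]), 'finger_force': 0.0, 'gripper_width': 0.08526215086705508}
scene [[382.46213791497166, 0.0, 283.99793210105025], [0.0, 382.46213791497166, 212.6796687967885], [0.0, 0.0, 1.0]] [[0.858, 0.304, -0.413, 1.029], [0.513, -0.536, 0.671, -0.694], [-0.017, -0.788, -0.616, 0.692], [0.0, 0.0, 0.0, 1.0]]
tray [([166.0, 318.0], 0.72), ([238.0, 240.0], 0.61)]
fence [([274.0, 232.0], 0.67)]
round_board [([243.0, 209.0], 0.65)]
square_board [([345.0, 245.0], 0.88), ([275.0, 208.0], 0.78), ([225.0, 244.0], 0.7), ([298.0, 179.0], 0.68)]
loaf_board [([274.0, 231.0], 0.58)]
top [[453.6142705292893, 0.0, 280.3037910868097], [0.0, 453.6142705292893, 204.32880518374432], [0.0, 0.0, 1.0]] [[0.026, -0.987, 0.161, 0.429], [-1.0, -0.026, 0.006, -0.003], [-0.001, -0.161, -0.987, 1.258], [0.0, 0.0, 0.0, 1.0]]
tray [([315.0, 248.0], 0.75)]
fence [([328.0, 234.0], 0.86)]
round_board [([283.0, 264.0], 0.82)]
square_board [([282.0, 149.0], 0.96), ([273.0, 232.0], 0.95), ([214.0, 145.0], 0.95), ([202.0, 242.0], 0.88)]
loaf_board [([300.0, 216.0], 0.65), ([152.0, 214.0], 0.19)]
```

View pics/top0.png

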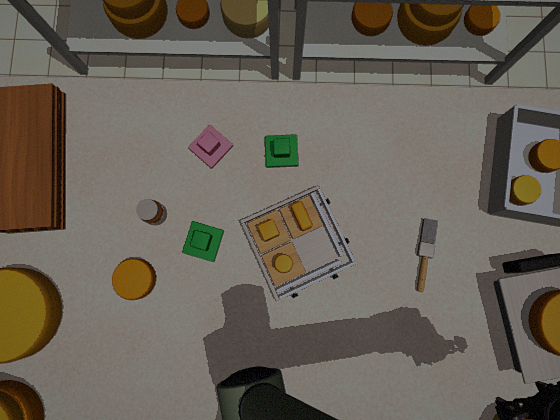

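View pics/scene0.png

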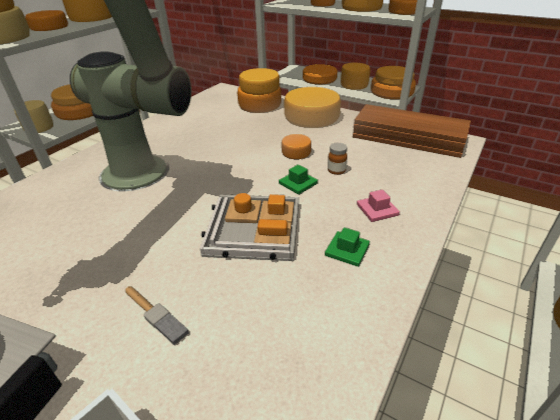

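```bash
python3 - <<'E'
import cv2
a=cv2.imread("pics/top0.png")[180:305,232:362]; cv2.imwrite("pics/topc.png",cv2.resize(a,None,fx=4.6,fy=4.6,interpolation=cv2.INTER_CUBIC))
a=cv2.imread("pics/scene0.png")[185:265,195:310]; cv2.imwrite("pics/scenec.png",cv2.resize(a,None,fx=6,fy=6,interpolation=cv2.INTER_CUBIC))
E
```

```text
(no output)
```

View pics/topc.png

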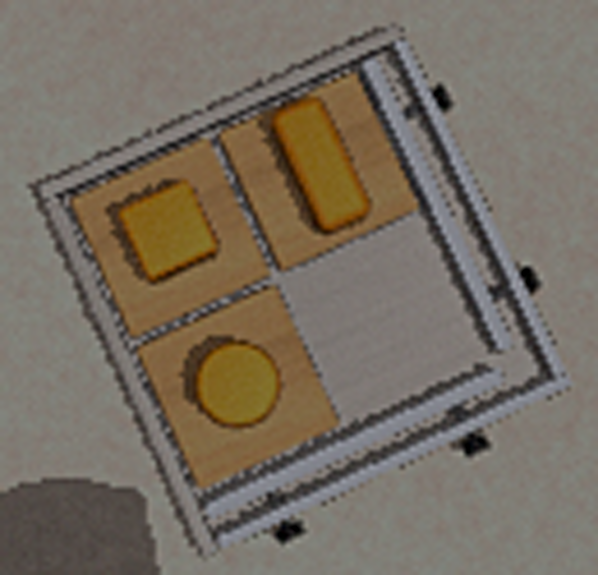

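View pics/scenec.png

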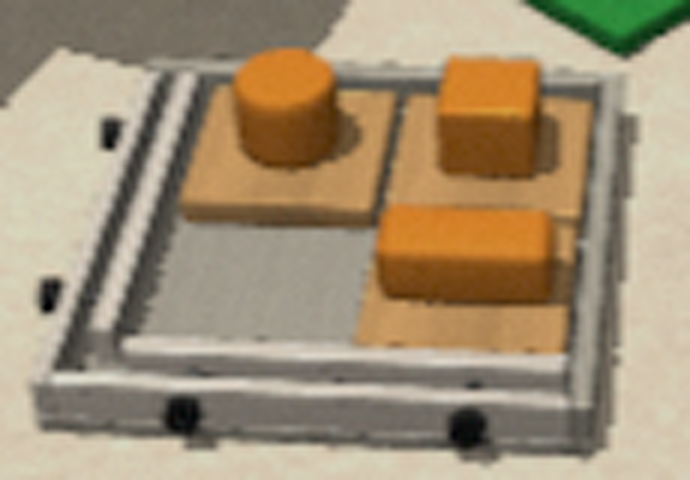

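```bash
cat > geo.py <<'E'
import numpy as np
def ray(name,uv,z):
    f=np.load(name+"0.npz"); V=np.linalg.inv(f["view"])
    d=V[:3,:3]@np.linalg.solve(f["mtx"],[uv[0],uv[1],1]); o=V[:3,3]
    return (o+d*(z-o[2])/d[2])[:2]
top=lambda c,z: ray("top",(c[0]/4.6+232-.39,c[1]/4.6+180-.39),z)
sc=lambda c,z: ray("scene",(c[0]/6+195-.42,c[1]/6+185-.42),z)
E
python3 - <<'E'
from geo import *
B={"sq":[(73,200),(130,335),(275,275),(215,145)],"rd":[(137,348),(203,488),(338,425),(275,285)],"lf":[(222,135),(280,268),(415,208),(355,75)]}
for k,c in B.items():
    p=np.array([top(q,.024) for q in c]); m=p.mean(0)
    e=[p[0]-p[1],p[3]-p[2],p[0]-p[3],p[1]-p[2]]
    print(k,m.round(4),[round(float(np.linalg.norm(v)),4) for v in e],np.degrees([np.arctan2(v[1],v[0]) for v in e]).round(1))
print("round top",top((237,383),.064).round(4),sc((284,78),.064).round(4))
print("sq top scene",np.mean([sc(q,.064) for q in [(445,60),(537,60),(541,108),(438,108)]],0).round(4))
p=[sc(q,.024) for q in [(208,88),(395,95),(372,213),(182,208)]];print("rd board scene",np.mean(p,0).round(4))
print("shoe -y face top",top((362,68),.0305).round(4),top((497,352),.0305).round(4))
E
```

```text
sq [0.5542 0.0323] [0.0872, 0.0855, 0.0908, 0.0926] [ 24.8  26.1 112.9 114. ]
rd [ 0.4683 -0.0085] [0.09, 0.0897, 0.0894, 0.0869] [ 27.2  25.5 116.  116.2]
lf [ 0.5967 -0.0529] [0.0868, 0.0877, 0.0879, 0.088] [ 24.8  24.9 116.  115.4]
round top [ 0.4687 -0.0075] [ 0.469  -0.0089]
sq top scene [0.5558 0.0349]
rd board scene [ 0.4698 -0.0115]
shoe -y face top [ 0.6587 -0.0777] [ 0.4918 -0.1593]
```

Request:
drive_tool(
  motion="1 0 0 0 -0.77; 1 0.96 -0.7 0 0; 1 0.96 -0.7 0 0; 1 0.96 -0.7 0 0; 1 0.96 -0.7 0 0; 1 0.96 -0.7 0 0; 1 0.96 -0.7 0 0; 1 0.96 -0.7 0 0; 1 0.96 -0.7 0 0; 1 0.96 -0.7 0 0; 1 0.96 -0.7 0 0; 1 0.96 -0.7 0 0; 1 0.96 -0.7 0 0; 1 0 0 0 0; 1 0 0 0 0; 1 0 0 0 0",
  grip_force=20,
)

```text
time_s: 2.2
eef_pos: [0.4669, -0.0081, 0.2502]
tool_rot: [0.0, 0.974, 0.225, -0.0]
force: [0.4, -0.7, -0.3]
gripper_width: 0.0855
finger_force: 0.0
```

Request:
drive_tool(
  motion="1 0.05 0 0.9 0; 1 0 0 0.9 0; 1 0 0 0.9 0; 1 0 0 0.9 0; 1 0 0 0.6 0; 1 0 0 0.4 0; 1 0 0 0.3 0; 1 0 0 0 0; 1 0 0 0 0; 0.4 0 0 0 0; 0.2 0 0 0 0; 0 0 0 0 0; -0.2 0 0 0 0; -0.2 0 0 0 0; -0.2 0 0 0 0; -0.2 0 0 0 0",
)

```text
time_s: 3.8
eef_pos: [0.4698, -0.0069, 0.0553]
tool_rot: [0.001, 0.974, 0.226, 0.001]
force: [-1.2, -1.5, 5.7]
gripper_width: 0.0495
finger_force: 20.0
```

Request:
drive_tool(
  motion="-0.2 0 0.1 0 0; -0.2 0 0.25 0 0; -0.2 0 0.25 0 0; -0.2 -0.025 0.25 0 0; -0.2 0 0.25 0 0; -0.2 0 0.25 0 0; -0.2 0 0.25 0 0; -0.2 0 0.25 0 0; -0.2 0 0.25 0 0; -0.2 0 0.15 0 0; -0.2 0 0 0 0; -0.2 0 0 0 0",
)

```text
time_s: 5.0
eef_pos: [0.5086, -0.0877, 0.0552]
tool_rot: [0.0, 0.974, 0.226, 0.001]
force: [-0.6, 0.9, 4.3]
gripper_width: 0.0492
finger_force: 20.3
```

Request:
drive_tool(
  motion="-0.2 0 0.05 0 0; -0.2 0 0.025 0 0; -0.2 0 0.025 0 0; -0.2 0 0.025 0 0; -0.2 0 0 0 0",
)

```text
time_s: 5.5
eef_pos: [0.5098, -0.0906, 0.0552]
tool_rot: [-0.002, 0.974, 0.226, 0.0]
force: [-4.3, 5.9, 9.0]
gripper_width: 0.049
finger_force: 20.8
```

Request:
drive_tool(
  motion="-0.2 0 0.025 0 0; -0.2 0 0.025 0 0; -0.2 0 0 0 0",
)

```text
time_s: 5.8
eef_pos: [0.5107, -0.0924, 0.0552]
tool_rot: [-0.002, 0.974, 0.226, 0.001]
force: [-3.0, 4.8, 9.8]
gripper_width: 0.049
finger_force: 20.8
```

Request:
drive_tool(
  motion="-0.2 0 0.025 0 0; -0.2 0 0.025 0 0; -0.2 0 0 0 0",
)

```text
time_s: 6.1
eef_pos: [0.5116, -0.0942, 0.0552]
tool_rot: [-0.002, 0.974, 0.226, 0.0]
force: [-2.9, 5.4, 9.8]
gripper_width: 0.049
finger_force: 20.8
```

Request:
drive_tool(
  motion="-0.2 0 0.025 0 0; -0.2 0 0.025 0 0; -0.2 0 0 0 0",
)

```text
time_s: 6.4
eef_pos: [0.5124, -0.0959, 0.0552]
tool_rot: [-0.002, 0.974, 0.226, 0.0]
force: [-2.9, 6.8, 9.2]
gripper_width: 0.0495
finger_force: 20.8
```

Request:
drive_tool(
  motion="-0.2 0 0.025 0 0; -0.2 0 0.025 0 0; -0.2 0 0 0 0",
)

```text
time_s: 6.7
eef_pos: [0.5133, -0.0978, 0.0552]
tool_rot: [-0.002, 0.974, 0.226, 0.0]
force: [-3.6, 5.5, 9.4]
gripper_width: 0.0493
finger_force: 20.8
```

Request:
drive_tool(
  motion="-0.2 0 0.025 0 0; -0.2 0 0.025 0 0; -0.2 0 0 0 0",
)

```text
time_s: 7.0
eef_pos: [0.514, -0.0992, 0.0552]
tool_rot: [-0.002, 0.974, 0.226, 0.0]
force: [-3.7, 6.9, 10.2]
gripper_width: 0.049
finger_force: 20.9
```

Request:
drive_tool(
  motion="-0.2 0 0.025 0 0; -0.2 0 0 0 0",
)

```text
time_s: 7.2
eef_pos: [0.5141, -0.0993, 0.0552]
tool_rot: [-0.003, 0.974, 0.227, 0.0]
force: [-4.5, 9.4, 11.5]
gripper_width: 0.0492
finger_force: 21.1
```

Request:
drive_tool(
  motion="-0.2 0 0.025 0 0; -0.2 0 0 0 0",
)

```text
time_s: 7.4
eef_pos: [0.5141, -0.0993, 0.0551]
tool_rot: [-0.004, 0.974, 0.227, 0.0]
force: [-5.5, 11.3, 13.6]
gripper_width: 0.0493
finger_force: 21.4
```

Request:
drive_tool(
  motion="-0.2 0 0.02 0 0; -0.2 0 0 0 0; -0.2 0 0 0 0",
)

```text
time_s: 7.7
eef_pos: [0.5141, -0.0993, 0.055]
tool_rot: [-0.005, 0.974, 0.227, 0.0]
force: [-4.5, 13.6, 14.7]
gripper_width: 0.0494
finger_force: 21.7
```

Request:
drive_tool(
  motion="-0.2 0 0 0 0; -0.2 0 0 0 0; -0.2 0 0 0 0; -0.2 0 0 0 0; -0.2 0 -0.04 0 0; -0.2 0 -0.03 0 0; -0.2 0 0 0 0; -0.1 0 0 0 0; 0.2 0 0 0 0; 0.5 0 0 0 0; 0.7 0 0 0 0; 0.7 0 0 0 0; 0.7 0 0 0 0",
)

```text
time_s: 9.0
eef_pos: [0.5145, -0.1016, 0.0542]
tool_rot: [0.0, 0.974, 0.226, -0.0]
force: [0.6, 0.1, -0.3]
gripper_width: 0.0725
finger_force: 0.0
```

Request:
drive_tool(
  motion="0.7 0 0 -0.3 0; 0.7 0 0 -0.7 0; 1 0 0 -0.9 0; 1 0 0 -0.9 0; 1 0 0 0 0; 1 0 0 0 0",
)

```text
time_s: 9.6
eef_pos: [0.5153, -0.1016, 0.1678]
tool_rot: [0.001, 0.974, 0.226, 0.001]
force: [-0.8, 0.3, 0.3]
gripper_width: 0.0857
finger_force: 0.0
```

```bash
python3 - <<'E'
from rig import bot
import cv2,numpy as np
print(bot.read_state()["joint_positions"].round(2))
f=bot.grab_frame("scene"); a=f["frame"][175:275,185:320,::-1]
cv2.imwrite("pics/scene1.png",cv2.resize(a,None,fx=5.5,fy=5.5,interpolation=cv2.INTER_CUBIC))
f=bot.grab_frame("top"); a=f["frame"][160:305,222:372,::-1]
cv2.imwrite("pics/top1.png",cv2.resize(a,None,fx=4,fy=4,interpolation=cv2.INTER_CUBIC))
E
```

```text
[-0.34  0.35 -0.38  0.83 -0.    2.35]
```

View pics/scene1.png

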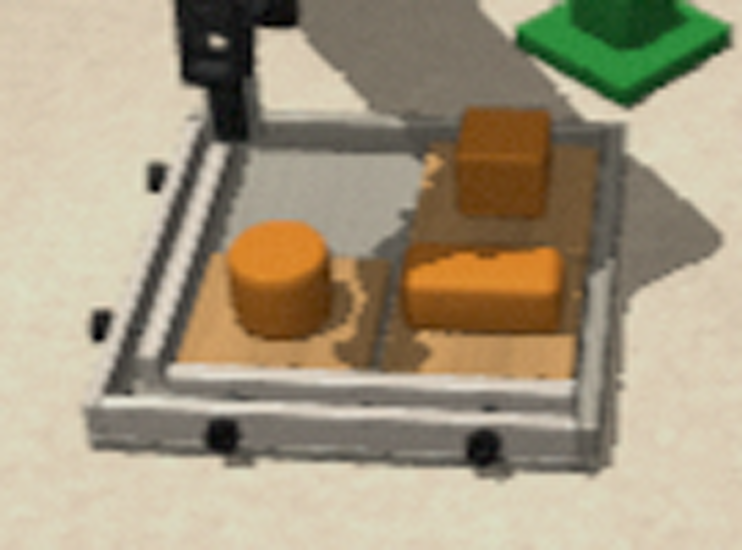

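Request:
drive_tool(
  motion="1 0.6 -0.65 0 0; 1 0.6 -0.65 0 0; 1 0.6 -0.65 0 0; 1 0.6 -0.64 0 0; 1 0 0 0 -1; 1 0 0 0 -1; 1 0 0 0 -1; 1 0 0 0 -1; 1 0 0 0 -1; 1 0 0 0 -1; 1 0 0 0 -1; 1 0 0 0 -1; 1 0 0 0 -1; 1 0 0 0 -1; 1 0 0 0 -1; 1 0 0 0 -1; 1 0 0 0 -1; 1 0 0 0 -1; 1 0 0 0 -1; 1 0 0 0 0",
)

```text
time_s: 11.7
eef_pos: [0.554, 0.0341, 0.1648]
tool_rot: [-0.001, 0.529, 0.848, -0.001]
force: [-0.1, -0.1, -0.6]
gripper_width: 0.0853
finger_force: 0.0
```

Request:
drive_tool(
  motion="1 0 0 0 0; 1 0 0 0 0",
)

```text
time_s: 11.9
eef_pos: [0.5548, 0.034, 0.1657]
tool_rot: [-0.0, 0.53, 0.848, -0.0]
force: [-0.5, -0.9, -0.5]
gripper_width: 0.0854
finger_force: 0.0
```

Request:
drive_tool(
  motion="1 0 0.025 0.8 0; 1 0 0 0.8 0; 1 0 0 0.5 0; 1 0 0 0.4 0; 1 0 0 0.25 0; 1 0 0 0 0; 1 0 0 0 0; 0.4 0 0 0 0; 0.2 0 0 0 0; 0 0 0 0 0; -0.2 0 0 0 0; -0.2 0 0 0 0; -0.2 0 0 0 0; -0.2 0 0 -0.02 0; -0.2 0 0 0 0",
)

```text
time_s: 13.4
eef_pos: [0.5559, 0.0345, 0.0571]
tool_rot: [-0.0, 0.529, 0.848, -0.0]
force: [-1.1, -0.1, 1.4]
gripper_width: 0.0457
finger_force: 21.6
```

Request:
drive_tool(
  motion="-0.2 0 -0.1 0 0; -0.2 0 -0.25 0 0; -0.2 0 -0.25 0 0; -0.2 -0.025 -0.25 0 0; -0.2 0 -0.25 0 0; -0.2 0 -0.25 0 0; -0.2 0 -0.25 0 0; -0.2 0 -0.25 0 0; -0.2 0 -0.25 0 0; -0.2 0 -0.15 0 0; -0.2 0 0 0 0; -0.2 0 0 0 0",
)

```text
time_s: 14.6
eef_pos: [0.4741, -0.0066, 0.0572]
tool_rot: [-0.001, 0.529, 0.848, -0.001]
force: [-5.0, -2.2, 7.9]
gripper_width: 0.0456
finger_force: 22.4
```

Request:
drive_tool(
  motion="-0.2 0 -0.025 0 0; -0.2 0 -0.025 0 0; -0.2 0 0 0 0",
)

```text
time_s: 14.9
eef_pos: [0.474, -0.0068, 0.0571]
tool_rot: [-0.0, 0.529, 0.849, 0.0]
force: [-1.4, 0.3, 2.7]
gripper_width: 0.0456
finger_force: 21.7
```

Request:
drive_tool(
  motion="-0.2 0 -0.025 0 0; -0.2 0 -0.025 0 0; -0.2 0 0 0 0",
)

```text
time_s: 15.2
eef_pos: [0.4724, -0.0078, 0.0571]
tool_rot: [0.0, 0.529, 0.848, 0.0]
force: [1.1, -0.3, -1.1]
gripper_width: 0.0457
finger_force: 21.4
```

Request:
drive_tool(
  motion="-0.2 0 -0.025 0 0; -0.2 0 -0.025 0 0; -0.2 0 0 0 0",
)

```text
time_s: 15.5
eef_pos: [0.4702, -0.0088, 0.0571]
tool_rot: [0.0, 0.529, 0.848, -0.0]
force: [0.9, 0.8, -0.1]
gripper_width: 0.0457
finger_force: 21.4
```

Request:
drive_tool(
  motion="-0.2 0 -0.025 0 0; -0.2 0 -0.025 0 0; -0.2 0 0 0 0",
)

```text
time_s: 15.8
eef_pos: [0.4683, -0.0096, 0.0571]
tool_rot: [-0.0, 0.529, 0.848, -0.0]
force: [0.6, 0.5, 0.6]
gripper_width: 0.0458
finger_force: 21.4
```

Request:
drive_tool(
  motion="-0.2 0 -0.025 0 0; -0.2 0 -0.025 0 0; -0.2 0 0 0 0",
)

```text
time_s: 16.1
eef_pos: [0.4665, -0.0105, 0.0571]
tool_rot: [-0.0, 0.529, 0.848, -0.0]
force: [-0.2, -0.1, -0.0]
gripper_width: 0.0455
finger_force: 21.4
```

Request:
drive_tool(
  motion="-0.2 0 -0.025 0 0; -0.2 0 -0.025 0 0; -0.2 0 0 0 0",
)

```text
time_s: 16.4
eef_pos: [0.4647, -0.0114, 0.0571]
tool_rot: [-0.0, 0.529, 0.848, -0.0]
force: [1.2, 0.4, -1.1]
gripper_width: 0.0459
finger_force: 21.4
```

Request:
drive_tool(
  motion="-0.2 0 -0.025 0 0; -0.2 0 -0.025 0 0; -0.2 0 0 0 0",
)

```text
time_s: 16.7
eef_pos: [0.4629, -0.0122, 0.0571]
tool_rot: [-0.0, 0.529, 0.848, -0.0]
force: [0.4, 0.3, 0.8]
gripper_width: 0.0456
finger_force: 21.4
```

Request:
drive_tool(
  motion="-0.2 0 -0.025 0 0; -0.2 0 -0.01 0 0; -0.2 0 0 0 0",
)

```text
time_s: 17.0
eef_pos: [0.4624, -0.0125, 0.0571]
tool_rot: [0.0, 0.529, 0.849, 0.001]
force: [2.4, 1.8, -1.7]
gripper_width: 0.0457
finger_force: 21.2
```

Request:
drive_tool(
  motion="-0.2 0 -0.025 0 0; -0.2 0 0 0 0",
)

```text
time_s: 17.2
eef_pos: [0.4623, -0.0126, 0.0573]
tool_rot: [0.001, 0.529, 0.849, 0.002]
force: [4.7, 3.7, -3.9]
gripper_width: 0.0454
finger_force: 21.4
```

Request:
drive_tool(
  motion="-0.2 0 -0.025 0 0; -0.2 0 0 0 0",
)

```text
time_s: 17.4
eef_pos: [0.4622, -0.0127, 0.0574]
tool_rot: [0.001, 0.529, 0.849, 0.002]
force: [6.9, 5.4, -5.2]
gripper_width: 0.0454
finger_force: 21.5
```

Request:
drive_tool(
  motion="-0.2 0 -0.02 0.02 0; -0.2 0 0 0 0; -0.2 0 0 0 0",
)

```text
time_s: 17.7
eef_pos: [0.4622, -0.0128, 0.0573]
tool_rot: [0.001, 0.529, 0.849, 0.003]
force: [6.4, 6.9, 2.4]
gripper_width: 0.0457
finger_force: 22.3
```

Request:
drive_tool(
  motion="-0.2 0 -0.015 0 0; -0.2 0 0 0 0; -0.2 0 0 0 0; -0.2 0 0 0 0; -0.2 0 0 0 0; -0.2 0 0 0 0",
)

```text
time_s: 18.3
eef_pos: [0.4621, -0.0128, 0.0574]
tool_rot: [0.002, 0.529, 0.849, 0.004]
force: [7.1, 7.4, 1.5]
gripper_width: 0.0457
finger_force: 22.2
```

Request:
drive_tool(
  motion="-0.2 0 0.03 0 0; -0.2 0 0.03 0 0; -0.2 0 0 0 0; -0.1 0 0 0 0; 0.2 0 0 0 0; 0.5 0 0 0 0; 0.7 0 0 0 0; 0.7 0 0 0 0; 0.7 0 0 0 0; 0.7 0 0 -0.3 0; 0.7 0 0 -0.7 0; 1 0 0 -0.9 0; 1 0 0 -0.9 0; 1 0 0 -0.9 0; 1 0 0 0 0; 1 0 0 0 0",
)

```text
time_s: 19.9
eef_pos: [0.4614, -0.0134, 0.2049]
tool_rot: [0.001, 0.529, 0.848, 0.0]
force: [-0.2, -0.1, 0.5]
gripper_width: 0.0856
finger_force: 0.0
```

```bash
python3 - <<'E'
from rig import bot
import cv2
f=bot.grab_frame("scene"); a=f["frame"][175:275,185:320,::-1]
cv2.imwrite("pics/scene2.png",cv2.resize(a,None,fx=5.5,fy=5.5,interpolation=cv2.INTER_CUBIC))
E
```

```text
(no output)
```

View pics/scene2.png

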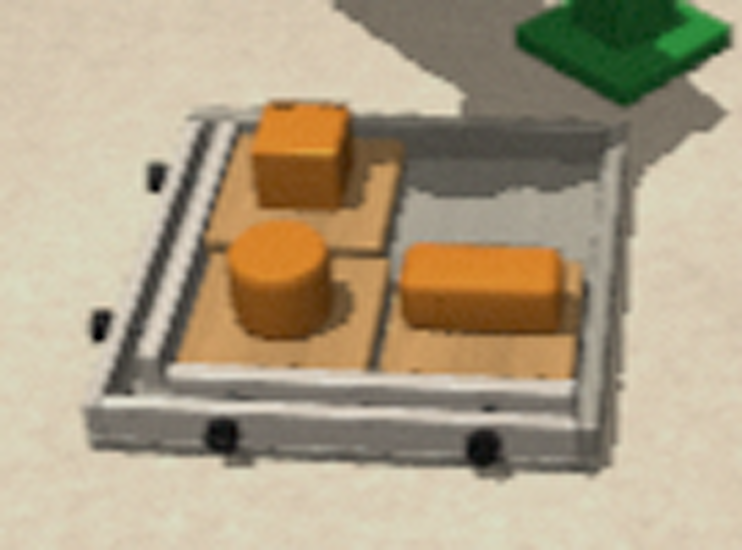

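The crop shows the round board at about (278, 310), flush with the near shoe. The square board at about (300, 195) sits against the left shoe, and the loaf has not moved.

```bash
python3 -c "
from rig import bot
print(bot.hand_in())"
```

```text
the job is handed in; nothing more can be done
None
```

I slid the round and then the square board into place and pressed each home, with about 14 N and 10 N measured at the tool (including floor drag), then let go and handed in at about 20 s; the hand-in returned no verdict.

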